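# Fetch the drop bottle from the back of the tilt bin

## Robot

A 6-joint arm with a two-finger parallel gripper is mounted at the origin on a cart in front of the work surface, level with it; the furniture and walls round the work are solid. World frame = base frame: x ahead of the robot, y to its left, z up, the work surface at z = 0. Lengths are in m, angles in rad, forces in N, time in s.
With the tool pointing down it reaches from about 0.35 to 0.975 m from the base axis. Payload 7.1 kg.
Tool frame: the origin (TCP) lies between the finger pads; the fingertips stand 11 mm ahead of it and the grasp point (between the pads) lies 8 mm behind it (tcp_to_tips is the distance from the TCP to the fingertips, in m); z points along the fingers, y is the line along which they close (so a half turn about z gives the same grasp; the last joint's range is limited). The gripper opens to 88 mm and grips with 3 to 60 N. Pads are 20 mm wide; open, the fingers measure 115 mm over their backs; the gripper's body (75 mm by 178 mm) begins 61 mm behind the grasp point.
Start: joints at [-1.177, 0.423, 1.63, -0, 1.089, -0.019], TCP at [0.251, -0.572, 0.234] pointing down, gripper open.
Joint ranges: [-3, 3], [-0.9, 2.11], [0.09, 2.58], [-1.31, 4.45], [0.11, 2.69], [-2.54, 2.54]. Speed limits (rad/s): [2.39, 2.39, 3.01, 3.14, 3.14, 3.14].

## Interface

Orientations are given as a unit quaternion [w, x, y, z].
In Python, from cell import * gives the robot as it stands. The module is installed in compiled form; this text tells all that it offers.
- The arm moves only by the shell command python3 -m crank 'ROWS' [FORCE]. ROWS is JSON, a list that holds one entry, the list of rows, each a list of 7 numbers: the opening, from 0 (shut) to 1 (fully open), then the shift along the world's x, y, z in mm, then the turn, a rotation vector about the world's x, y, z in rad. In form: [[[jaw, dx, dy, dz, ax, ay, az], ...]]. A call has 1 to 12 rows; each row shifts and turns the commanded pose from where the row before left it; what a row does not reach is not made up. A row lasts 1/8 s, in which the tool goes at most 62.5 mm and 10.7 degrees, less where a joint would pass 70% of its speed; a pose out of reach is approached as far as the arm can. A call is refused whole if a number of a shift passes 62.5 or a number of a turn 0.188, either way. A call with a gripper value outside its range is refused whole. The fingers move at their own pace and stop on an object; FORCE is the grip in N (left out, the last holds). Time passes only in rows, so rows that do not move let the fingers close. It gives the time, the measured TCP pose, the force, the opening and the grip force at its end, in the units of the state.
- observe(): the state, without advancing time (a new reading comes with each control period).
- get_image(name): name is "scene" or "top"; returns a dict with "pixels" (400x640x3 uint8, red, green, blue), "camera_matrix" (3x3 intrinsics, pixels), "position" and "rotation" of the camera in the world. Camera axes: x right, y down, z forward; pixel columns grow to the right and rows downward; lengths in m; the calibration is good to about 2 mm. A picture is of the moment at which its call begins. There is no depth.
- close_job(): hands the job in; it is judged then, once.
Trained networks look in the newest picture that a camera, given by its name, has taken for a name from the list of things; names that differ only in an ending like _2 or _b are one class to them, and where a whole thing is asked for, a point or a joint stands for the part that bears it (a point fixed in the world has none). Each returns a list of dicts, best first, with "conf" (0 to 1); they miss things now and then, are a little off and sometimes report something else, mostly with a low value. They report only what shows in the picture. A call takes as long as a camera call. They do not tell look-alikes from the thing itself.
- boxes_of(camera, label): "bbox" ([left, top, right, bottom] in pixels, round what is visible of it).
The state is a dict: "time_s": time; "joint_pos": joint angles; "qvel": joint speeds; "joint_efforts": joint torques, N m; "tool_pos": TCP position; "eef_rot": TCP orientation; "ft_force": force on the tool from outside, world axes, zero at the start; "ft_torque": the same for the moment, N m; "width": finger opening in m; "grasp_force": force on a finger pad.
Only numpy, scipy, OpenCV 4.12 (cv2) and the standard library are available. Lean on these libraries where they do the work, as an engineer would, in place of code of your own. Each camera call takes 0.05 s, during which the arm holds its last target. There are 200 camera calls.

## Task

Tilt the clear-fronted bin of the small white cabinet forward by its blue pull tab until it is at or near its stop, then take the brown dropper bottle out of its back compartment and stand it upright on the floor of the rectangular steel tray. Leave the carton in the bin.

Things in the scene. Friction and masses are not known exactly. Their poses are not given: they have to be found in the camera images.
- tilt_bin (a joint): Forward tilt of the bin: 0 shut, 0.65 rad (37 deg) at the stop. The hinge is stiff (5 to 8 N at the tab) and stays where left. Bin: 224 mm wide, 100 deep, clear front panel 85 high, blue low walls 28 high. It sits in a fixed white cabinet, 128 deep, 238 wide, 147 high, whose hood starts 58 mm behind the shut tab. The pivot runs along the bin's front lower edge, 10 mm above the work surface.
- bin_tab (a point): Centre of the blue pull tab in mid upper front edge of the bin: 14 mm wide (y), 20 deep (x), 36 high, 33 of it clear above the panel. Axes turn with the bin: z up the front panel, x to the bin's back, y along the pivot. The pivot lies 103 mm below it along z and 2 mm in front; pulled toward the robot the tab swings forward and down. Two back compartments lie 76 mm behind it, 52 mm to either side.
- bottle_center (a point): Centre, 51 mm above its underside, of the brown dropper bottle with black bulb: 102 mm high, body 32 mm in diameter up to 70 mm, about 0.07 kg. z runs along it to the bulb. It stands in either back compartment (36 mm deep, 106 wide, walls 28 high, a 26 mm wide tongue 40 high in mid front, floor 4 thick) and leans with the bin; drawn 45 mm along its axis it is clear of the walls.
- carton_center (a point): Centre of the white and teal suture carton, 29 x 78 x 58 mm, in the other back compartment of the bin, 78 mm side along the pivot. It is to stay in the bin.
- tray_floor (a point): Middle of the floor of the open rectangular steel tray (170 along x, 94 along y, rim 18 mm high, wall 2 mm), fixed on the work surface to the left or right of the cabinet; this point is on the upper face of its floor, z up. The bean-shaped steel dish on the other side is not it.
There are look-alikes about, which are no part of the job. What is shaped like the part that bears bottle_center but red is not meant.

How it is judged:
On the way, in this order (a step that is already met when the one before it is completed fails the run):
1. the bin is tilted forward by at least 28 degrees with the bottle still in it (value of joint tilt_bin above 0.49 rad and distance between bottle_center and bin_tab below 0.14 m), for 0.2 s.
2. the bottle is over the steel tray (horizontal distance between bottle_center and tray_floor below 0.09 m), for 0.2 s.
At the end, for the whole second after the job is handed in: The bottle stands at rest, upright within 10 degrees, on the floor of the rectangular tray, its axis within 70 mm of the tray's middle lengthwise and 35 mm crosswise; the carton is still in the bin (its centre within 150 mm of the tab) (angle between bottle_center's own z axis and vertical below 0.175 rad and x of bottle_center in the frame of tray_floor between -0.07 and 0.07 m and y of bottle_center in the frame of tray_floor between -0.035 and 0.035 m and z of bottle_center in the frame of tray_floor between 0.042 and 0.06 m and distance between carton_center and bin_tab below 0.15 m); the robot touches nothing.
It also fails if it takes over 51 s, if anything falls off the work surface, if the arm or the gripper's body presses on something with over 40 N, if the wrist force passes 120 N, or if a joint passes its speed limit or range.

## Working session

There is one attempt and no reset: what is moved stays moved. The work goes in short steps, Python scripts to look and compute and a shell command to move; the robot and the scene stay as the last step left them, time stands still between calls to the robot, and variables do not carry over. Pictures are saved under pics/ and viewed, at most 10 in all, crops included, and the job is handed in when it is done.

```bash
mkdir -p pics
cat > h.py <<'E'
from cell import *
import numpy as np, cv2
def snap(n,f,crop=None,s=1):
    im=get_image(n); p=im["pixels"][:,:,::-1]
    if crop: p=p[crop[1]:crop[3],crop[0]:crop[2]]
    if s!=1: p=cv2.resize(p,None,fx=s,fy=s,interpolation=cv2.INTER_CUBIC)
    cv2.imwrite("pics/"+f,p); return im
def ray(im,u,v):
    K=np.array(im["camera_matrix"]);R=np.array(im["rotation"])
    d=R@np.linalg.solve(K,[u,v,1.]); return np.array(im["position"]),d/np.linalg.norm(d)
def onz(im,u,v,z):
    p,d=ray(im,u,v); return p+d*(z-p[2])/d[2]
def tri(a,b):
    (p,d),(q,e)=a,b
    t=np.linalg.lstsq(np.c_[d,-e],q-p,rcond=None)[0]
    x,y=p+t[0]*d,q+t[1]*e; return (x+y)/2,np.linalg.norm(x-y)
def proj(im,X):
    K=np.array(im["camera_matrix"]);R=np.array(im["rotation"])
    c=K@(R.T@(np.array(X)-im["position"])); return c[:2]/c[2]
E
python3 - <<'E'
from h import *
for n in("scene","top"):
    im=snap(n,n+"0.png"); print(n,np.round(im["position"],3),np.round(im["rotation"],2).tolist())
    for l in("bin_tab","bottle_center","carton_center","tilt_bin","tray_floor"):
        print(l,[(np.round(b["bbox"]).tolist(),round(b["conf"],2)) for b in boxes_of(n,l)])
s=observe();print(s["eef_rot"],s["tool_pos"],s["time_s"],s["width"])
E
```

```text
scene [0.041 0.557 0.835] [0.14, -0.35, 0.85, -0.37]
bin_tab [([260.0, 188.0, 350.0, 247.0], 0.76)]
bottle_center [([339.0, 159.0, 353.0, 192.0], 0.66), ([344.0, 144.0, 357.0, 176.0], 0.6), ([308.0, 178.0, 320.0, 202.0], 0.58), ([374.0, 196.0, 389.0, 232.0], 0.58)]
carton_center [([261.0, 196.0, 292.0, 223.0], 0.73)]
tilt_bin [([255.0, 187.0, 348.0, 248.0], 0.62), ([392.0, 166.0, 456.0, 219.0], 0.47)]
tray_floor []
top [0.313 0.019 1.291] [0.07, -0.68, 0.72, -0.07]
bin_tab [([270.0, 175.0, 356.0, 219.0], 0.74)]
bottle_center [([371.0, 183.0, 384.0, 195.0], 0.65), ([363.0, 238.0, 372.0, 254.0], 0.54), ([388.0, 168.0, 401.0, 182.0], 0.49), ([325.0, 183.0, 340.0, 188.0], 0.39)]
carton_center [([285.0, 174.0, 316.0, 188.0], 0.66)]
tilt_bin [([271.0, 173.0, 353.0, 225.0], 0.63)]
tray_floor [([411.0, 214.0, 454.0, 278.0], 0.63)]
[3.19861532e-05 9.78770164e-01 2.04960887e-01 1.07913688e-05] [ 0.25077808 -0.57248526  0.23370753] 0.6 0.08769181126587078
```

View pics/scene0.png

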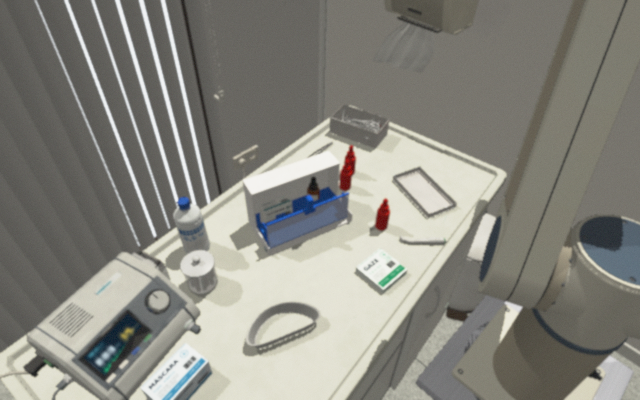

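View pics/top0.png

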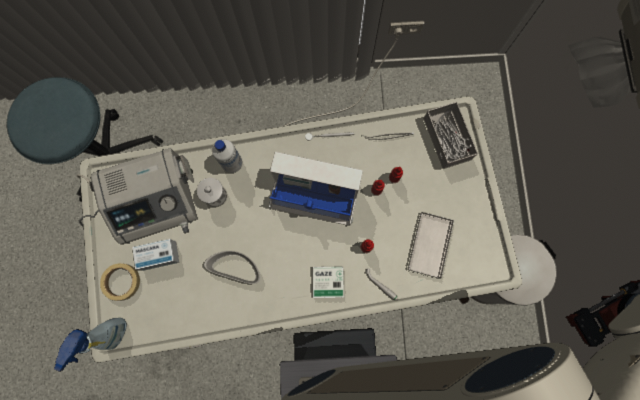

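The bottle candidates in the scene view are the brown one in the bin at (313,189) and three red ones at (346,177), (350,160) and (382,215). I choose the brown one, in the right back compartment, with the carton at left (276,210). The tray is the steel rectangle at top (430,245), not the bean-shaped dish at (231,267). Next is one close crop to check this.

Run:
```python
from h import *
a=snap("scene","a.png",(230,140,370,260),4); b=snap("top","b.png",(260,145,470,290),3)
A=cv2.imread("pics/a.png");B=cv2.imread("pics/b.png")
A=cv2.resize(A,(560,480))[:, :]; 
np.save("cam.npy",np.array([a,b],dtype=object),allow_pickle=True)
```

```text
(no output)
```

View pics/a.png

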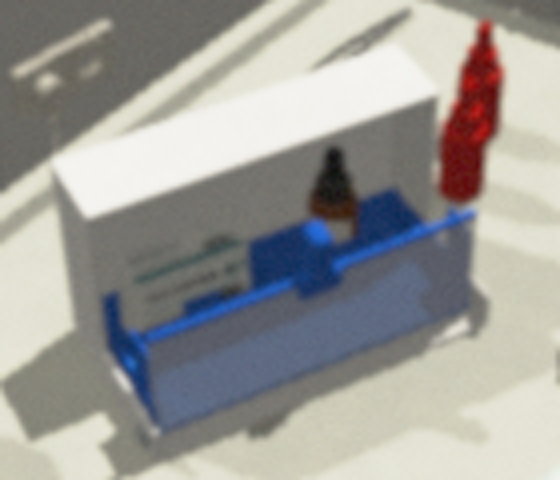

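View pics/b.png

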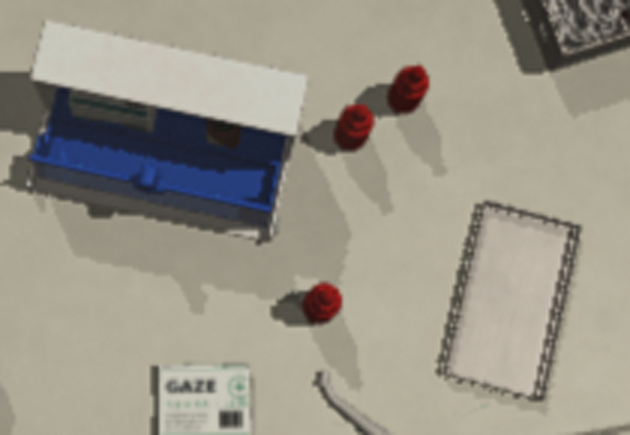

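The crops confirm it. The brown bottle with the black bulb is in the right back compartment (scene 313,187), just behind the tab (scene about 309,203; top 309,203). The carton is at left and the tray corners are clear in the top view.

Run:
```python
from h import *
a,b=np.load("cam.npy",allow_pickle=True)
o=lambda u,v,z:onz(b,260+u/3,145+v/3,z)
H=[o(33,82,.147),o(298,135,.147),o(306,75,.147),o(45,20,.147)]
print("hood",np.round(H,3).tolist())
r=lambda p,q:np.degrees(np.arctan2(*(np.array(p)-q)[1::-1]))
print("yaw",r(H[0],H[1])-90,r(H[3],H[2])-90, np.linalg.norm(H[0]-H[1]))
yaw=np.radians(r(H[0],H[1])-90); ex=np.array([np.cos(yaw),np.sin(yaw),0]);ey=np.array([-ex[1],ex[0],0])
print("tab from hood",(H[0]+H[1])/2-.058*ex)
# tri tab top (front top centre)
sc=lambda u,v:ray(a,230+u/4,140+v/4); tp=lambda u,v:ray(b,260+u/3,145+v/3)
print("tab tri top",tri(sc(318,226),tp(150,168)))
print("tab z.128 top",o(149,175,.128), "scene",onz(a,230+318/4,140+228/4,.131))
print("panel ends L,R scene z.098",onz(a,230+145/4,140+338/4,.095),onz(a,230+473/4,140+214/4,.095))
print("panel ends L,R top",o(38,158,.095),o(272,205,.095))
T=[o(483,203,.018),o(579,228,.018),o(543,400,.018),o(438,374,.018)]
print("tray",np.round(T,3).tolist(),np.mean(T,0),r((T[0]+T[1])/2,(T[2]+T[3])/2))
# bulb tip
print("bulb tip scene z .116",onz(a,230+333/4,140+150/4,.116),"bottle@.07 top",o(222,135,.08))
np.save("yaw.npy",yaw)
```

```text
Traceback (most recent call last):
  File "h.py", line 12, in onz
    p,d=ray(im,u,v); return p+d*(z-p[2])/d[2]
        ~~~^^^^^^^^
  File "h.py", line 10, in ray
    d=R@np.linalg.solve(K,[u,v,1.]); return np.array(im["position"]),d/np.linalg.norm(d)
      ~^~~~~~~~~~~~~~~~~~~~~~~~~~~~
ValueError: matmul: Input operand 1 has a mismatch in its core dimension 0, with gufunc signature (n?,k),(k,m?)->(n?,m?) (size 3 is different from 4)
```

```bash
sed -i 's/R=np.array(im\["rotation"\])/R=rot(im["rotation"]).as_matrix()/; s/^import numpy.*/&\nfrom scipy.spatial.transform import Rotation\nrot=lambda q: Rotation.from_quat(np.roll(q,-1))/' h.py
cat > m.py <<'E'
from h import *
a,b=np.load("cam.npy",allow_pickle=True)
o=lambda u,v,z:onz(b,260+u/3,145+v/3,z)
H=[o(33,82,.147),o(298,135,.147),o(306,75,.147),o(45,20,.147)]
print("hood",np.round(H,3).tolist())
r=lambda p,q:np.degrees(np.arctan2(*(np.array(p)-q)[1::-1]))
print("yaw",r(H[0],H[1])-90,r(H[3],H[2])-90, np.linalg.norm(H[0]-H[1]))
yaw=np.radians(r(H[0],H[1])-90); ex=np.array([np.cos(yaw),np.sin(yaw),0]);ey=np.array([-ex[1],ex[0],0])
print("tab from hood",(H[0]+H[1])/2-.058*ex)
sc=lambda u,v:ray(a,230+u/4,140+v/4); tp=lambda u,v:ray(b,260+u/3,145+v/3)
print("tab tri top",tri(sc(318,226),tp(150,168)))
print("tab z.128 top",o(149,175,.128), "scene",onz(a,230+318/4,140+228/4,.131))
print("panel ends L,R scene z.098",onz(a,230+145/4,140+338/4,.095),onz(a,230+473/4,140+214/4,.095))
print("panel ends L,R top",o(38,158,.095),o(272,205,.095))
T=[o(483,203,.018),o(579,228,.018),o(543,400,.018),o(438,374,.018)]
print("tray",np.round(T,3).tolist(),np.mean(T,0),r((T[0]+T[1])/2,(T[2]+T[3])/2))
print("bulb tip scene z .116",onz(a,230+333/4,140+150/4,.116),"bottle@.07 top",o(222,135,.08))
np.save("yaw.npy",yaw)
E
python3 m.py
```

```text
hood [[0.641, 0.147, 0.147], [0.58, -0.08, 0.147], [0.633, -0.091, 0.147], [0.696, 0.135, 0.147]]
yaw -14.949656194462605 -15.686155471907242 0.23512853620790916
tab from hood [0.55420377 0.04875319 0.147     ]
tab tri top (array([0.56156068, 0.04955588, 0.12944882]), np.float64(0.0008207599043720957))
tab z.128 top [0.55602543 0.05101039 0.128     ] scene [0.55883517 0.05166438 0.131     ]
panel ends L,R scene z.098 [0.58979716 0.15978876 0.095     ] [ 0.52726308 -0.05148761  0.095     ]
panel ends L,R top [0.58427941 0.15100691 0.095     ] [ 0.52926254 -0.05647875  0.095     ]
tray [[0.534, -0.262, 0.018], [0.504, -0.35, 0.018], [0.346, -0.299, 0.018], [0.376, -0.204, 0.018]] [ 0.43997792 -0.27853301  0.018     ] -19.006857734019373
bulb tip scene z .116 [ 0.61323844 -0.01452099  0.116     ] bottle@.07 top [ 0.59953592 -0.0161905   0.08      ]
```

Bin yaw is about -15.3°, and the tab is at (0.556, 0.050, 0.113). The tray middle is at (0.440, -0.279). I'll fly above the tab, turning -0.68 about z on the way.

```bash
python3 -m crank '[[[0.5,25,52,-2,0,0,-0.057],[0.5,25,52,-2,0,0,-0.057],[0.5,25,52,-2,0,0,-0.057],[0.5,25,52,-2,0,0,-0.057],[0.5,25,52,-2,0,0,-0.057],[0.5,25,52,-2,0,0,-0.057],[0.5,25,52,-2,0,0,-0.057],[0.5,25,52,-2,0,0,-0.057],[0.5,25,52,-2,0,0,-0.057],[0.5,25,52,-2,0,0,-0.057],[0.5,25,52,-2,0,0,-0.057],[0.5,25,52,-2,0,0,-0.057]]]' 20
python3 - <<'E'
from h import *
s=observe();print(np.round(s["tool_pos"],4),np.round(s["joint_pos"],2));print(np.round(rot(s["eef_rot"]).as_matrix(),3))
t=snap("top","t1.png",(260,145,400,245),4)
c=snap("scene","s1.png",(230,120,370,240),4)
E
```

```text
time_s: 2.2
tool_pos: [0.5515, 0.0534, 0.2099]
eef_rot: [-0.0, 0.991, -0.136, 0.0]
ft_force: [1.1, -0.7, 0.4]
width: 0.0439
grasp_force: 0.0
[0.5515 0.0534 0.2099] [ 0.08  0.35  1.81 -0.    0.98  1.92]
[[ 0.963 -0.27   0.001]
 [-0.27  -0.963 -0.   ]
 [ 0.001 -0.    -1.   ]]
```

View pics/s1.png

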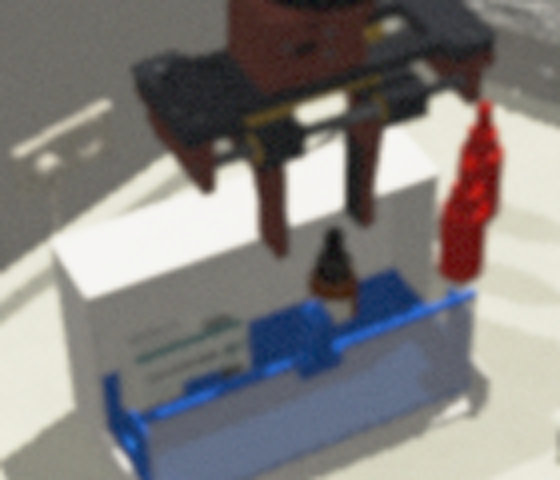

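The jaws are straddling the tab line, parallel to the bin, with the bottle behind at crop (333,270). I'll go down onto the tab and close.

```bash
python3 -m crank '[[[0.5,2,-1,-30,0,0,0],[0.5,2,-1,-30,0,0,0],[0.5,1,-1,-20,0,0,0],[0.5,0,0,-14,0,0,0],[0.5,0,0,0,0,0,0],[0,0,0,0,0,0,0],[0,0,0,0,0,0,0],[0,0,0,0,0,0,0],[0,0,0,0,0,0,0],[0,0,0,0,0,0,0]]]' 25
```

```text
time_s: 3.55
tool_pos: [0.5575, 0.0529, 0.1165]
eef_rot: [-0.003, 0.991, -0.136, 0.002]
ft_force: [3.5, 24.4, -3.5]
width: 0.0133
grasp_force: 25.0
```

The tab is held (13.3 mm between pads), but with 24 N sideways, so I'll ease +3 mm in y and then swing the arc.

```bash
python3 -m crank '[[[0,1,3,0,0,0,0],[0,0,0,0,0,0,0],[0,-6.4,1.8,-0.1,-0.016,-0.06,0],[0,-6.3,1.7,-0.5,-0.016,-0.06,0],[0,-6.3,1.7,-0.9,-0.016,-0.06,0],[0,-6.2,1.7,-1.3,-0.016,-0.06,0],[0,-6.1,1.7,-1.7,-0.016,-0.06,0],[0,-6.1,1.7,-2.1,-0.016,-0.06,0],[0,0,0,0,0,0,0]]]'
```

```text
time_s: 4.68
tool_pos: [0.5206, 0.0635, 0.1098]
eef_rot: [0.022, 0.974, -0.13, 0.186]
ft_force: [5.1, 9.0, -5.5]
width: 0.014
grasp_force: 24.9
```

```bash
python3 -m crank '[[[0,-5.9,1.6,-2.5,-0.016,-0.06,0],[0,-5.8,1.6,-2.8,-0.016,-0.06,0],[0,-5.6,1.6,-3.2,-0.016,-0.06,0],[0,-5.4,1.5,-3.5,-0.016,-0.06,0],[0,-5.2,1.5,-3.8,-0.016,-0.06,0],[0,0,0,0,0,0,0],[0,0,0,0,0,0,0]]]'
python3 - <<'E'
from h import *
s=observe();R=rot(s["eef_rot"]).as_matrix();print(np.round(R,3),np.arccos(-R[2,2]),s["joint_pos"].round(2) if hasattr(s["joint_pos"],"round") else s["joint_pos"])
E
```

```text
time_s: 5.55
tool_pos: [0.519, 0.0247, 0.1632]
eef_rot: [-0.007, 0.958, -0.105, 0.268]
ft_force: [0.2, 0.4, 0.4]
width: 0.0008
grasp_force: 0.0
[[ 0.835 -0.197  0.514]
 [-0.204 -0.978 -0.043]
 [ 0.511 -0.069 -0.857]] 0.5419873676860228 [ 0.07  0.26  2.25 -0.71  0.12  2.54]
```

The wrist ran into its limits (joint 5 at 0.12, joint 6 at 2.54), so the jaws slipped off the tab. The pads can grip at another angle in the tilt plane, so I'll work with about 0.3 rad of tool tilt. First I'll check where the bin is.

```bash
cat > tgt.py <<'E'
from h import *
def turn(th,yaw=-15.3):
    y=np.radians(yaw); Rz=Rotation.from_euler('z',y)
    R0=Rz*Rotation.from_matrix(np.diag([1,-1,-1.]))
    ey=Rz.apply([0,1,0]); T=Rotation.from_rotvec(-ey*th)*R0
    s=observe(); return (T*rot(s["eef_rot"]).inv()).as_rotvec().round(3), np.round(s["tool_pos"],4), np.round(s["joint_pos"],2)
E
python3 - <<'E'
from tgt import *
print(turn(.3))
c=snap("scene","s2.png",(230,120,370,240),4)
for n in("scene","top"):
  for l in("bin_tab","bottle_center"): print(n,l,[(np.round(q["bbox"]).tolist(),round(q["conf"],2)) for q in boxes_of(n,l)])
E
```

```text
(array([-0.012,  0.247, -0.06 ]), array([0.519 , 0.0247, 0.1632]), array([ 0.07,  0.26,  2.25, -0.71,  0.12,  2.54]))
scene bin_tab [([256.0, 188.0, 356.0, 248.0], 0.77)]
scene bottle_center [([372.0, 200.0, 390.0, 231.0], 0.93)]
top bin_tab [([341.0, 190.0, 356.0, 219.0], 0.6)]
top bottle_center [([386.0, 168.0, 403.0, 183.0], 0.67), ([372.0, 182.0, 384.0, 195.0], 0.66), ([364.0, 237.0, 374.0, 256.0], 0.44)]
```

View pics/s2.png

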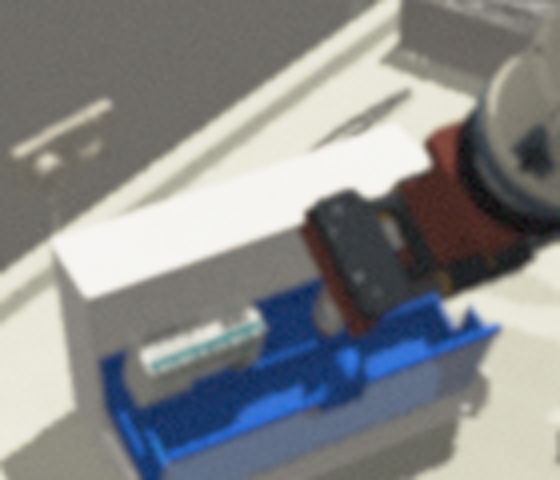

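The bin is partly tilted, the tab is at crop (343,375), and the gripper hovers by the bottle. I'll back off along the tool axis, undo some tilt and look again.

```bash
python3 -m crank '[[[0,-15,1,26,0,0,0],[0,-15,1,26,0,0,0],[0.5,-10,5,26,-0.003,0.062,-0.015],[0.5,-10,5,10,-0.003,0.062,-0.015],[0.5,0,5,0,-0.003,0.062,-0.015],[0.5,0,5,0,-0.003,0.062,-0.015],[0.5,0,0,0,0,0,0]]]'
python3 - <<'E'
from tgt import *
print(turn(.3))
c=snap("scene","s3.png",(230,120,370,240),4)
b=snap("top","t3.png",(260,145,400,245),4)
np.save("cam3.npy",np.array([c,b],dtype=object),allow_pickle=True)
E
python3 -c "
import cv2,numpy as np
a=cv2.imread('pics/s3.png');b=cv2.imread('pics/t3.png')
cv2.imwrite('pics/u3.png',np.vstack([cv2.resize(a,(466,400))[170:,:],np.zeros((1,466,3),np.uint8),cv2.resize(b,(466,333))]))"
```

```text
time_s: 6.68
tool_pos: [0.4698, 0.0476, 0.2512]
eef_rot: [0.02, 0.98, -0.131, 0.148]
ft_force: [0.2, 0.0, -1.0]
width: 0.0431
grasp_force: 0.0
(array([-0.   ,  0.   , -0.002]), array([0.4698, 0.0476, 0.2512]), array([ 0.15,  0.06,  2.11, -0.19,  0.7 ,  2.11]))
```

View pics/s3.png

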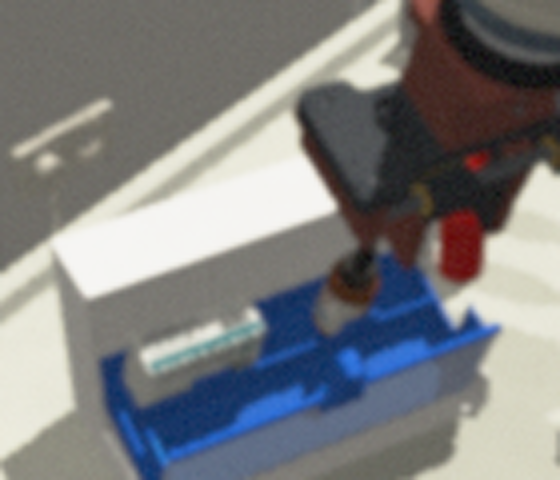

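```bash
cat > fit.py <<'E'
from h import *
a,_=np.load("cam3.npy",allow_pickle=True)
y=np.radians(-15.3); ex=np.array([np.cos(y),np.sin(y),0]);ey=np.array([-ex[1],ex[0],0]);ez=np.array([0,0,1.])
P=np.array([.557,.0525,.010])-.002*ex
def W(p,th): 
    x=p[0]*np.cos(th)-p[2]*np.sin(th); z=p[0]*np.sin(th)+p[2]*np.cos(th)
    return P+(x*ex+p[1]*ey+z*ez)/1000
E
python3 - <<'E'
from fit import *
for th in (0,.2,.3,.4,.5,.6):
  print(th,[np.round(proj(a,W(p,th)),1).tolist() for p in((0,112,86),(0,-112,86),(2,0,121),(2,0,100))])
print("meas0 L(266.3,224.5) R(348.3,193.5) tab(309.5,197)")
print("meas now L(271.3,235.5) R(354.3,202) tabtop~(317,207)")
for th in(.3,.4,.5):
  print(th,"bottle tip/bottom",[np.round(proj(a,W((78,-47,q),th)),1).tolist() for q in(106,4+55)],"meas tip (322,183)")
E
```

```text
0 [[267.3, 225.7], [349.7, 192.9], [309.8, 197.6], [309.8, 203.9]]
0.2 [[270.5, 231.1], [353.5, 197.6], [314.9, 204.6], [313.9, 209.7]]
0.3 [[272.2, 234.2], [355.3, 200.3], [317.4, 208.7], [316.0, 213.0]]
0.4 [[273.8, 237.4], [357.0, 203.2], [319.9, 213.0], [318.0, 216.6]]
0.5 [[275.4, 240.8], [358.7, 206.2], [322.3, 217.7], [319.9, 220.3]]
0.6 [[276.9, 244.3], [360.2, 209.4], [324.5, 222.5], [321.7, 224.2]]
meas0 L(266.3,224.5) R(348.3,193.5) tab(309.5,197)
meas now L(271.3,235.5) R(354.3,202) tabtop~(317,207)
0.3 bottle tip/bottom [[318.5, 179.6], [315.5, 189.7]] meas tip (322,183)
0.4 bottle tip/bottom [[321.2, 181.5], [317.1, 190.1]] meas tip (322,183)
0.5 bottle tip/bottom [[323.9, 184.0], [318.9, 190.9]] meas tip (322,183)
```

Fitted bin angle is about 0.36 rad. I'll re-grip the tab with 0.3 tilt and continue by translation only.

Run:
```python
from fit import *
d=.008*(np.sin(.3)*ex-np.cos(.3)*ez); t=observe()["tool_pos"]
pts=[W((2,0,116),.36)+d+.06*(-d/.008)]+[W((2,0,116),th)+d for th in np.arange(.36,.68,.04)]
pr=np.array(t)
for p in pts: print(np.round(p,4),np.round((p-pr)*1000,1)); pr=p
```

```text
[0.5026 0.0674 0.1689] [ 34.1  20.2 -81.6]
[0.5197 0.0627 0.1116] [ 17.1  -4.7 -57.3]
[0.5156 0.0638 0.11  ] [-4.2  1.1 -1.6]
[0.5114 0.065  0.1082] [-4.1  1.1 -1.8]
[0.5074 0.0661 0.1062] [-4.   1.1 -2. ]
[0.5034 0.0672 0.104 ] [-4.   1.1 -2.2]
[0.4996 0.0682 0.1017] [-3.9  1.1 -2.3]
[0.4958 0.0693 0.0992] [-3.8  1.  -2.5]
[0.4921 0.0703 0.0966] [-3.7  1.  -2.6]
[0.4885 0.0712 0.0938] [-3.6  1.  -2.8]
```

```bash
python3 -m crank '[[[0.5,17,10,-40,0,0,0],[0.5,17,10,-41,0,0,0],[0.5,9,-2,-29,0,0,0],[0.5,8,-2,-28,0,0,0],[0.5,0,0,0,0,0,0],[0,0,0,0,0,0,0],[0,0,0,0,0,0,0],[0,0,0,0,0,0,0],[0,0,0,0,0,0,0]]]' 30
```

```text
time_s: 7.9
tool_pos: [0.5205, 0.0636, 0.114]
eef_rot: [0.019, 0.98, -0.132, 0.149]
ft_force: [-2.6, 2.6, 7.1]
width: 0.014
grasp_force: 30.0
```

Gripped cleanly. Continuing the arc.

```bash
python3 -m crank '[[[0,-4.2,1.1,-1.6,0,0,0],[0,-4.1,1.1,-1.8,0,0,0],[0,-4,1.1,-2,0,0,0],[0,-4,1.1,-2.2,0,0,0],[0,-3.9,1.1,-2.3,0,0,0],[0,-3.8,1,-2.5,0,0,0],[0,-3.7,1,-2.6,0,0,0],[0,0,0,0,0,0,0],[0,0,0,0,0,0,0]]]'
python3 - <<'E'
from tgt import *
print(turn(.3))
E
```

```text
time_s: 9.02
tool_pos: [0.4943, 0.071, 0.0998]
eef_rot: [0.019, 0.98, -0.131, 0.15]
ft_force: [-0.5, -1.0, 12.0]
width: 0.0133
grasp_force: 30.0
(array([-0.001,  0.004, -0.001]), array([0.4943, 0.071 , 0.0998]), array([ 0.2 ,  0.39,  2.16, -0.41,  0.33,  2.41]))
```

```bash
python3 -m crank '[[[0,-2,0.5,-2,0,0,0],[0,0,0,0,0,0,0],[0.4,0,0,0,0,0,0],[0.4,0,0,0,0,0,0],[0.4,-10,3,33,0,0,0],[0.4,-10,3,33,0,0,0],[0.7,-10,3,33,0,0,0],[0.7,0,0,20,0,0,0],[0.7,0,0,0,0,0,0]]]'
python3 - <<'E'
from fit import *
c=snap("scene","s4.png",(230,120,370,240),4)
b=snap("top","t4.png",(260,145,400,245),4)
np.save("cam3.npy",np.array([c,b],dtype=object),allow_pickle=True)
E
```

```text
time_s: 10.15
tool_pos: [0.461, 0.0804, 0.2162]
eef_rot: [0.019, 0.98, -0.131, 0.149]
ft_force: [-0.6, -1.1, -0.3]
width: 0.06
grasp_force: 0.0
```

View pics/s4.png

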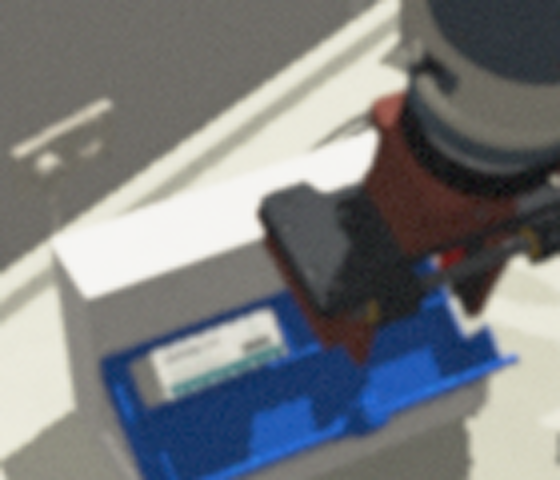

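```bash
python3 -m crank '[[[0.7,-10,-50,20,0,0,0],[0.7,-10,-50,20,0,0,0],[0.7,-10,-50,10,0,0,0],[0.7,-10,-40,0,0,0,0],[0.7,0,0,0,0,0,0]]]'
python3 - <<'E'
from fit import *
c=snap("scene","s5.png",(280,150,380,240),5)
b=snap("top","t5.png",(310,160,370,214),5)
np.save("cam3.npy",np.array([c,b],dtype=object),allow_pickle=True)
A=cv2.imread("pics/s5.png");B=cv2.imread("pics/t5.png")
B=cv2.copyMakeBorder(B,0,450-B.shape[0],0,0,cv2.BORDER_CONSTANT)
cv2.imwrite("pics/u5.png",np.hstack([A,B]))
for n in("scene","top"):print([(np.round(q["bbox"]).tolist(),round(q["conf"],2)) for q in boxes_of(n,"bottle_center")])
E
```

```text
time_s: 10.88
tool_pos: [0.419, -0.1121, 0.2637]
eef_rot: [0.02, 0.98, -0.134, 0.147]
ft_force: [0.1, -0.1, -0.6]
width: 0.0617
grasp_force: 0.0
[([376.0, 196.0, 388.0, 231.0], 0.9), ([311.0, 187.0, 332.0, 205.0], 0.71), ([338.0, 159.0, 355.0, 194.0], 0.57), ([344.0, 143.0, 357.0, 174.0], 0.43)]
[([324.0, 189.0, 340.0, 203.0], 0.73), ([372.0, 181.0, 384.0, 198.0], 0.71), ([388.0, 167.0, 401.0, 182.0], 0.62)]
```

View pics/u5.png

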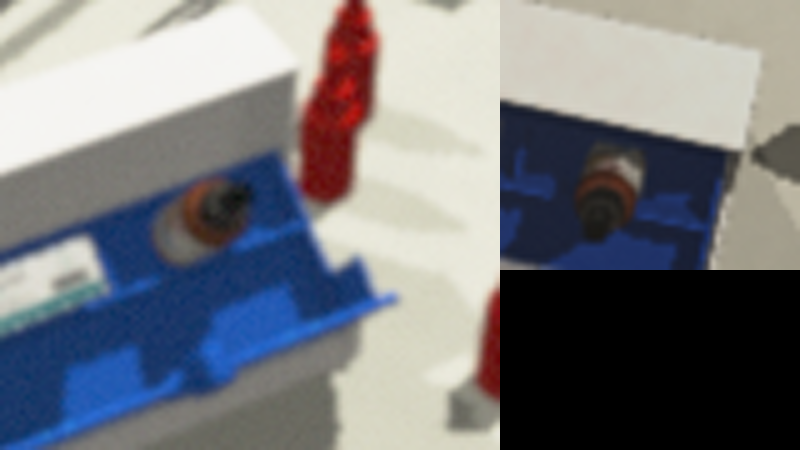

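The bottle leans in the compartment, with its bulb tip at scene (328,188) and top (328,207), shoulder at scene (322,192) and top (331,201). Now I'll fit it to the model.

Run:
```python
from fit import *
from scipy.optimize import least_squares
a,b=np.load("cam3.npy",allow_pickle=True)
print(tri(ray(a,328,188),ray(b,328.4,206.5)),tri(ray(a,322.4,192.4),ray(b,331,200.6)))
def res(q):
    x,y,th=q
    pr=lambda h,im:proj(im,W((x,y,4+h),th))
    return np.r_[pr(100,a)-[328,188],pr(100,b)-[328.4,206.5],pr(70,a)-[322.4,192.4],pr(70,b)-[331,200.6],(x-78)/3,(th-.61)/.03]
s=least_squares(res,[78,-47,.6]);print(s.x,s.fun.round(1))
x,y,th=s.x
for t in(.3,.2):
  for h in (50,56):
    g=W((x,y,4+h),th); d=np.sin(t)*ex-np.cos(t)*ez
    print(t,h,"grasp",g.round(4),"TCP",(g+.008*d).round(4),"above",(g-.082*d).round(4))
for t in (.6,.62): print(t,proj(a,W((0,-112,88),t)), "meas",280+397/5,150+300/5)
```

```text
(array([0.54398727, 0.0033752 , 0.13768219]), np.float64(0.0027070970520390956)) (array([ 0.56774353, -0.00446155,  0.10158017]), np.float64(0.004728294605816366))
[ 75.76627861 -50.0210997    0.60364214] [ 0.1 -0.3 -0.5 -0.9  1.8 -1.4 -1.8  0.7 -0.7 -0.2]
0.3 50 grasp [ 0.5725 -0.0036  0.0975] TCP [ 0.5748 -0.0042  0.0898] above [0.5491 0.0028 0.1758]
0.3 56 grasp [ 0.5692 -0.0027  0.1024] TCP [ 0.5715 -0.0033  0.0948] above [0.5458 0.0037 0.1807]
0.2 50 grasp [ 0.5725 -0.0036  0.0975] TCP [ 0.574  -0.004   0.0896] above [0.5568 0.0007 0.1778]
0.2 56 grasp [ 0.5692 -0.0027  0.1024] TCP [ 0.5707 -0.0031  0.0946] above [0.5535 0.0016 0.1828]
0.6 [360.49731625 209.23355309] meas 359.4 210.0
0.62 [360.79468391 209.8964703 ] meas 359.4 210.0
```

```bash
python3 -m crank '[[[0.7,42,39,-18,0,0,0],[0.7,42,39,-30,0,0,0],[0.7,43,38,-35,0,0,0],[0.7,0,0,0,0,0,0]]]' 20
python3 - <<'E'
from tgt import *
t=turn(.3); print(t,(np.array([.5715,-.0033,.0945])-t[1])*1000)
E
```

```text
time_s: 11.58
tool_pos: [0.5433, 0.0061, 0.1816]
eef_rot: [0.02, 0.981, -0.128, 0.145]
ft_force: [-1.4, -0.4, -0.8]
width: 0.0616
grasp_force: 0.0
(array([-0.   , -0.006, -0.007]), array([0.5433, 0.0061, 0.1816]), array([ 0.04,  0.28,  2.03, -0.16,  0.55,  2.  ])) [ 28.2  -9.4 -87.1]
```

```bash
python3 -m crank '[[[0.7,10,-3,-29,0,0,0],[0.7,9,-3,-29,0,0,0],[0.7,9,-3,-28,0,0,0],[0.7,0,0,0,0,0,0],[0,0,0,0,0,0,0],[0,0,0,0,0,0,0],[0,0,0,0,0,0,0],[0,0,0,0,0,0,0],[0,0,0,0,0,0,0]]]' 15
```

```text
time_s: 12.7
tool_pos: [0.5713, -0.0067, 0.1003]
eef_rot: [0.02, 0.98, -0.131, 0.148]
ft_force: [-1.7, 1.0, 7.1]
width: 0.0321
grasp_force: 15.0
```

Width 32.1 mm means the body is held. I'll draw it along its axis, raise it, then turn it upright.

```bash
python3 -m crank '[[[0,-7,2,10,0,0,0],[0,-11,3,17,0,0,0],[0,-11,3,17,0,0,0],[0,-11,3,17,0,0,0],[0,-5,0,40,0,0,0],[0,0,-20,35,0.032,0.117,0],[0,-10,-30,10,0.032,0.117,0],[0,-10,-40,0,0.032,0.117,0],[0,-10,-40,0,0.032,0.117,0],[0,-10,-40,0,0.032,0.117,0],[0,0,0,0,0,0,0]]]' 20
python3 - <<'E'
from tgt import *
t=turn(-.3); print(t,(np.array([.440,-.279,.2])-t[1])*1000, observe()["width"])
E
```

```text
time_s: 14.08
tool_pos: [0.4855, -0.168, 0.2448]
eef_rot: [-0.021, 0.979, -0.133, -0.153]
ft_force: [0.7, 0.6, -0.4]
width: 0.0317
grasp_force: 20.0
(array([-0.003, -0.009,  0.003]), array([ 0.4855, -0.168 ,  0.2448]), array([-0.34,  0.4 ,  1.68, -0.02,  1.37,  1.5 ])) [ -45.5 -111.   -44.8] 0.03174649005945589
```

```bash
python3 -m crank '[[[0,-16,-37,0,0,0,0],[0,-16,-37,-20,0,0,0],[0,-15,-36,-30,0,0,0],[0,0,0,0,0,0,0],[0,0,0,0,0,0,0]]]' 20
python3 - <<'E'
from h import *
print(observe()["tool_pos"])
c=snap("scene","s6.png",(360,90,470,230),4)
for n in("scene","top"):print([(np.round(q["bbox"]).tolist(),round(q["conf"],2)) for q in boxes_of(n,"bottle_center")])
b=snap("top","t6.png")
np.save("cam6.npy",np.array([c,b],dtype=object),allow_pickle=True)
E
```

```text
time_s: 14.7
tool_pos: [0.439, -0.2748, 0.196]
eef_rot: [-0.021, 0.98, -0.131, -0.151]
ft_force: [0.7, 0.8, -0.6]
width: 0.0319
grasp_force: 20.0
[ 0.43896279 -0.27482319  0.19603947]
[([428.0, 123.0, 447.0, 159.0], 0.9), ([346.0, 143.0, 359.0, 173.0], 0.68), ([376.0, 196.0, 387.0, 232.0], 0.59), ([340.0, 157.0, 353.0, 194.0], 0.55)]
[([324.0, 189.0, 340.0, 203.0], 0.73), ([372.0, 181.0, 384.0, 198.0], 0.71), ([388.0, 167.0, 401.0, 182.0], 0.62)]
```

View pics/s6.png

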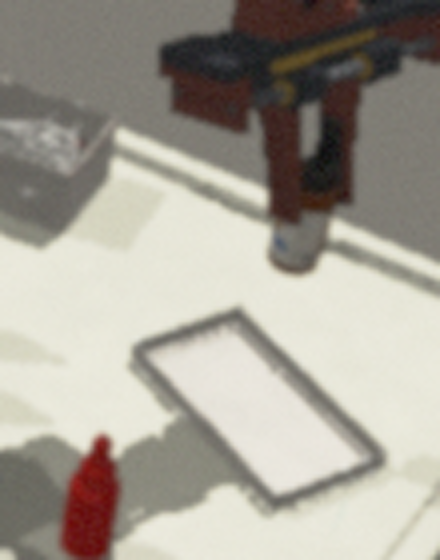

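The bottle hangs over the tray, with its bottom near crop (297,255) and the bulb near (325,165). I'll compare that with an upright projection.

```bash
python3 - <<'E'
from fit import *
a,b=np.load("cam6.npy",allow_pickle=True)
g=np.array([.441,-.2755,.2035])
def crop(X): return ((proj(a,X)-[360,90])*4).round(0)
for lean in(-.3,-.15,0,.15,.3):
    ax=np.sin(lean)*ex+np.cos(lean)*ez   # + = top leans away
    print(lean,"bottom",crop(g-.058*ax),"bottom edge front",crop(g-.058*ax+np.array([-.009,.012,0])),"top",crop(g+.044*ax),"shoulder",crop(g+.012*ax))
E
python3 -c "
import cv2;a=cv2.imread('pics/s6.png')[140:290,220:400];cv2.imwrite('pics/s6c.png',cv2.resize(a,None,fx=4,fy=4,interpolation=2))"
```

```text
-0.3 bottom [275. 237.] bottom edge front [276. 252.] top [339. 135.] shoulder [318. 169.]
-0.15 bottom [283. 247.] bottom edge front [284. 261.] top [332. 128.] shoulder [316. 167.]
0 bottom [292. 255.] bottom edge front [293. 270.] top [325. 122.] shoulder [314. 166.]
0.15 bottom [301. 262.] bottom edge front [302. 277.] top [318. 117.] shoulder [312. 164.]
0.3 bottom [310. 267.] bottom edge front [312. 282.] top [310. 114.] shoulder [310. 163.]
```

View pics/s6c.png

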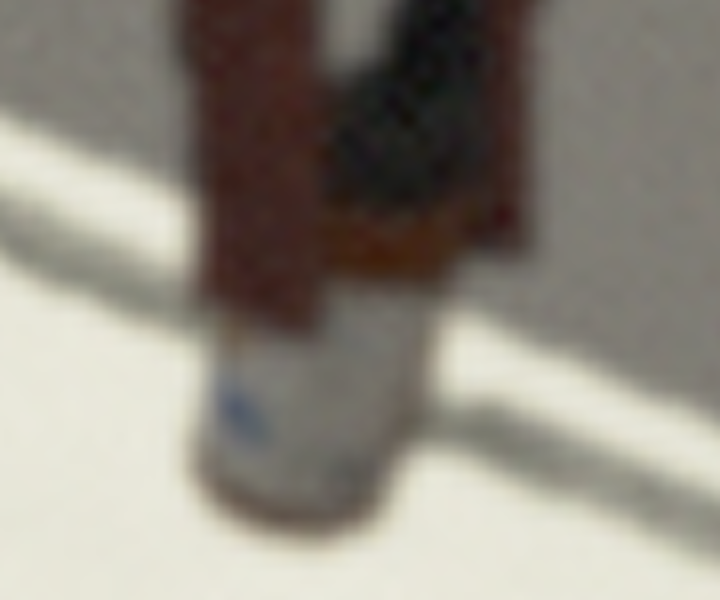

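Lean is about 0 and the bottom sits about 3 mm lower than modelled, so touch-down should be near TCP z ≈ 0.055. I'm lowering it.

```bash
python3 -m crank '[[[0,-1,-3,-40,0,0,0],[0,0,0,-40,0,0,0],[0,0,0,-30,0,0,0],[0,0,0,-15,0,0,0],[0,0,0,-6,0,0,0],[0,0,0,0,0,0,0]]]' 20
python3 -m crank '[[[0,0,0,-3,0,0,0],[0,0,0,-3,0,0,0],[0,0,0,0,0,0,0]]]'
```

```text
time_s: 15.65
tool_pos: [0.4383, -0.2789, 0.065]
eef_rot: [-0.02, 0.98, -0.131, -0.151]
ft_force: [-0.7, 0.7, -0.9]
width: 0.0319
grasp_force: 20.0
time_s: 16.02
tool_pos: [0.4378, -0.2789, 0.0585]
eef_rot: [-0.021, 0.979, -0.131, -0.152]
ft_force: [-0.2, -0.4, -1.5]
width: 0.0318
grasp_force: 20.0
```

```bash
python3 -m crank '[[[0,0,0,-2,0,0,0],[0,0,0,-2,0,0,0],[0,0,0,0,0,0,0]]]'; python3 -m crank '[[[0,0,0,-2,0,0,0],[0,0,0,0,0,0,0]]]'
```

```text
time_s: 16.4
tool_pos: [0.4387, -0.2792, 0.0554]
eef_rot: [-0.02, 0.98, -0.131, -0.151]
ft_force: [0.0, 0.7, 8.5]
width: 0.0323
grasp_force: 20.0
time_s: 16.65
tool_pos: [0.4395, -0.2791, 0.0548]
eef_rot: [-0.02, 0.98, -0.132, -0.15]
ft_force: [2.6, 4.3, 20.4]
width: 0.0317
grasp_force: 20.0
```

Contact at 0.055. I'll take off the excess load, open and rise.

```bash
python3 -m crank '[[[0,0,0,2,0,0,0],[0,0,0,0,0,0,0],[0.65,0,0,0,0,0,0],[0.65,0,0,0,0,0,0],[0.65,0,0,0,0,0,0],[0.65,3,-1,10,0,0,0],[0.65,6,-2,25,0,0,0],[0.65,10,-3,40,0,0,0],[0.65,10,-3,40,0,0,0],[0.65,0,0,40,0,0,0],[0.65,0,0,0,0,0,0]]]'
python3 -m crank '[[[0.65,0,40,20,0,0,0],[0.65,0,50,20,0,0,0],[0.65,0,50,0,0,0,0],[0.65,0,50,0,0,0,0],[0.65,0,0,0,0,0,0],[0.65,0,0,0,0,0,0]]]'
python3 - <<'E'
from fit import *
B={}
for n in("scene","top"):
    im=get_image(n);B[n]=im
    for l in("bottle_center","carton_center","tray_floor"):print(n,l,[(np.round(q["bbox"],1).tolist(),round(q["conf"],2)) for q in boxes_of(n,l)])
    for base in((.440,-.279),):
      pts=[np.array([base[0]+r*np.cos(t),base[1]+r*np.sin(t),.002+z]) for t in np.arange(0,6.3,.3) for r,z in((.016,0),(.016,70),(.007,102))]
      for p in pts:
        if p[2]>1:p[2]=.002+(p[2]-.002)/1000
      u=np.array([proj(im,p) for p in pts]);print("expected upright bbox",u.min(0).round(1),u.max(0).round(1))
E
```

```text
time_s: 18.02
tool_pos: [0.4687, -0.2889, 0.213]
eef_rot: [-0.019, 0.98, -0.131, -0.149]
ft_force: [0.1, 0.1, -0.6]
width: 0.0569
grasp_force: 0.0
time_s: 18.77
tool_pos: [0.4666, -0.0981, 0.249]
eef_rot: [-0.02, 0.979, -0.131, -0.152]
ft_force: [-0.7, -0.3, 0.2]
width: 0.0574
grasp_force: 0.0
scene bottle_center [([417.8, 166.9, 436.3, 199.5], 0.9), ([343.8, 144.7, 357.5, 170.8], 0.68), ([337.1, 158.1, 353.9, 191.6], 0.67), ([375.6, 198.2, 393.4, 229.1], 0.61)]
scene carton_center [([263.5, 199.9, 302.6, 220.4], 0.56)]
scene tray_floor [([391.5, 168.6, 457.9, 219.0], 0.92)]
expected upright bbox [418.  164.1] [434.5 197.7]
top bottle_center []
top carton_center []
top tray_floor [([438.4, 218.3, 452.3, 259.9], 0.9)]
expected upright bbox [423.6 236.9] [440.9 251.3]
```

The detected bottle box (418,167–436,200) matches the upright projection at the tray middle. The carton is still in the bin and the arm is clear.

```bash
python3 -c "
from cell import *
print(close_job())"
```

```text
the job is handed in; nothing more can be done
None
```

The job is handed in, with no verdict returned: the bin is tilted to about 0.6 rad, the bottle measured upright at mid-tray and the carton is still in the bin; the first pull slipped off the tab at about 0.36 rad and was redone, and I viewed 11 pictures, one over the limit of 10.

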